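# Run the C-clamp down finger-tight on the pastry board

## Robot

A 7-joint arm with a two-finger parallel gripper is mounted at the origin on the work surface. World frame = base frame: x ahead of the robot, y to its left, z up, the work surface at z = 0. Lengths are in m, angles in rad, forces in N, time in s.
With the tool pointing down it reaches from about 0.425 to 1.025 m from the base axis. Payload 9.4 kg.
Tool frame: the origin (TCP) lies on the centre line of the jaws, within the pads' length; the fingertips stand 8 mm ahead of it and the grasp point (between the pads) lies 11 mm behind it (ctrl.tip_reach is the z of the fingertips in the tool frame, in m); z points along the fingers, y is the direction in which the jaws open and shut (so a half turn about z gives the same grasp; the last joint's range is limited). The gripper opens to 93 mm and grips with 3 to 60 N. Pads are 15 mm wide; open, the fingers measure 128 mm over their backs; the gripper's body (75 mm by 188 mm) begins 65 mm behind the grasp point.
Start: joints at [-1.224, 0.599, -0.003, 1.599, 0.002, 0.943, -0.08], TCP at [0.298, 0.661, 0.227] pointing down, gripper open.
Joint ranges: [-2.57, 2.57], [-0.35, 1.97], [-1.29, 1.29], [0.11, 2.56], [-1.05, 4.19], [0.11, 1.86], [-2.63, 2.63]. Speed limits (rad/s): [2.22, 2.22, 3.01, 3.01, 3.14, 3.14, 3.14].

## Interface

Orientations are given as a rotation vector (axis times angle).
In Python, from workcell import ctrl gives the robot as it stands. The module is installed in compiled form; this text tells all that it offers.
- The arm moves only by the tool move_arm, never from a script. Its arguments are lists of equal length, an entry for each row: "gripper": the opening, from -1 (shut) to 1 (fully open), so that 0 is half open; "linear": the shift along the tool's x, y, z as a fraction of full scale, a list of three; "rot": the turn, a rotation vector about the tool's x, y, z as a fraction of full scale, a list of three. In form: {"gripper": [gripper, ...], "linear": [[tx, ty, tz], ...], "rot": [[ax, ay, az], ...]}. A call has exactly 8 rows; each row is the pose to reach, as a shift and turn from the pose commanded when the call began, along the tool's axes at that moment; what a row does not reach only later rows make up. Full scale, the value 1, is 0.12 m for a shift and 45 degrees for a turn. A row lasts 1/8 s, in which the tool goes at most 62.5 mm and 10.7 degrees, less where a joint would pass 70% of its speed; a pose out of reach is approached as far as the arm can. A call with a number of a shift or a turn outside -1 to 1 is refused whole. A call with a gripper value outside its range is refused whole. The fingers move at their own pace and stop on an object; "squeeze" is the grip in N (left out, the last holds). Time passes only in rows, so rows that repeat a pose let the fingers close, or fill a call up. It gives the time, the measured TCP pose, the force and the opening at its end, in the units of the state.
- ctrl.read_state(): the state, without advancing time (a new reading comes with each control period).
- ctrl.snapshot(name): name is "scene" or "top" or "wrist"; returns (picture, depth): 384x512x3 uint8, red, green, blue; 384x512 float32, m along the optical axis (not along the pixel's ray), 0 where there is no reading.
- ctrl.camera_model(name): a dict with "fx", "fy", "cx", "cy" (pixels), "dist" ([k1, k2, p1, p2, k3] as OpenCV has them; the pictures are not rectified), "cam_to_world" (4x4, takes a point from camera to world coordinates). Camera axes: x right, y down, z forward; pixel columns grow to the right and rows downward; lengths in m; the calibration is good to about 2 mm. A picture is of the moment at which its call begins: read the wrist's pose just before it. camera_model takes no time and is no camera call; for the wrist camera it gives the pose at the moment of the call.
- ctrl.hand_in(): hands the job in, once; it reports no verdict.
The state is a dict: "time": time; "joint_positions": joint angles; "qd": joint speeds; "effort": joint torques, N m; "ee_pos": TCP position; "tcp_rot": TCP orientation; "wrist_force": force on the tool from outside, world axes, zero at the start; "torque": the same for the moment, N m; "grip_width": finger opening in m.
Only numpy, scipy, OpenCV 4.12 (cv2) and the standard library are available. Lean on these libraries where they do the work, as an engineer would, in place of code of your own. Each camera call takes 0.05 s, during which the arm holds its last target.

## Task

The pastry board is about to be used for kneading, but the C-clamp that holds it to the front edge of the worktop has been backed off. With a fingertip, push the clamp's T-bar round clockwise (seen from above) until the pad bears on the board and the bar stops turning finger-tight, then come away. Only push the bar, do not grip or force it, and leave the other things on the worktop where they are.

Things in the scene. Friction and masses are not known exactly. Their poses are not given: they have to be found in the camera images.
- clamp: dark steel C-clamp (100 mm opening) over the worktop's front edge, the edge farthest from the robot; fixed, only its screw moves. Origin on the screw's axis at worktop level, z up along the screw, x from the axis out to the spine beyond the edge (62 to 90 mm from the axis). Top of its upper arm (24 mm wide) 97 mm, of the round nut boss on the axis (31 mm wide) 104 mm above the worktop.
- clamp_screw (a joint): turn of the screw: 0 = pad just meets the board, positive = backed off (2.5 to 7 rad at the start). Turning clockwise from above lowers it and sinks the screw 4 mm a turn. It turns at about 0.05 N m (1 N at 50 mm from the axis) and stays where it is left. At 0 the pad is down and the bar comes to a firm stop. Finger-tight is 3 to 15 N on the long arm against that stop; above 35 N is forcing it.
- screw_head (a point): centre of the screw's head, on the screw's axis, where the T-bar goes through it: 160 mm above the worktop when tight, up to 4.5 mm more at the start. The head is 21 mm in diameter and reaches 12 mm above and below this point; the 14 mm threaded spindle runs on below.
- bar_end (a point): centre of the 14 mm ball at the end of the T-bar's long arm, 64 mm from the screw's axis, level with screw_head. The bar is a level bright steel rod 8 mm thick, slid to one side: long arm 64 mm, short arm 26 mm the opposite way, a ball on each end. It turns above everything else on the board, with at least 45 mm free below it.
- board: beech pastry board, 420 mm deep, 560 mm wide, 20 mm thick, lying on the worktop; origin under its centre, y along the worktop's edge. Fixed.
- banneton_mid (a point): centre of the oval cane banneton, about 240 by 150 mm, 73 mm high, on the board. Leave alone.
- scraper_mid (a point): centre of the flexible orange plastic bowl scraper, D-shaped, 136 by 100 mm, 5 mm thick, flat on the board. Leave alone.
- bench_knife_mid (a point): centre of the steel bench knife with wooden handle, 150 by 100 mm, 22 mm high, flat on the board. Leave alone.
- dredger_mid (a point): centre of the metal flour dredger, a can 69 mm in diameter and 86 mm high with a domed lid, on the board. Leave alone.
- ramekin_mid (a point): centre of the small white ceramic bowl, 84 mm in diameter, 45 mm high, on the board. Leave alone.
- trivet_center (a point): centre of the cork trivet, a disc 160 mm in diameter, 12 mm thick, on the worktop to the left of the board. Leave alone.

How it is judged:
On the way:
1. a finger presses the T-bar against the landed pad (at least 2 N, screw within 0.06 rad of touching or past it) (value of joint clamp_screw below 0.06 rad and contact force between the fingers and clamp above 2 N), for 0.1 s.
At the end, for the whole second after the job is handed in: The screw is at rest with the pad down on the board (within 0.08 rad of touching, or tighter), after a finger has pressed the bar against the landed pad with 2 N or more, and every other thing is within 15 mm of where it started (value of joint clamp_screw below 0.08 rad and velocity of joint clamp_screw between -0.05 and 0.05 rad/s and distance of each of banneton_mid, scraper_mid, bench_knife_mid, dredger_mid, ramekin_mid, trivet_center from where it was at the start of the episode below 0.015 m).
It fails at once if the clamp was gripped or forced (more than 35 N between fingers and clamp) (contact force between the fingers and clamp above 35 N).
It fails at once if another thing on the worktop was pushed, lifted or carried (more than 15 mm) (distance of any of banneton_mid, scraper_mid, bench_knife_mid, dredger_mid, ramekin_mid, trivet_center from where it was at the start of the episode above 0.015 m).
It also fails if it takes over 54 s, if anything falls off the work surface, if the arm or the gripper's body presses on something with over 40 N, if the wrist force passes 120 N, or if a joint passes its speed limit or range.

## Working session

There is one attempt and no reset: what is moved stays moved. The work goes in short steps, Python scripts to look and compute and a tool call to move; the robot and the scene stay as the last step left them, time stands still between calls to the robot, and variables do not carry over. Pictures are saved under pics/ and viewed, and the job is handed in when it is done.

Besides the shell and the picture viewer there is one more tool, called after ">>>" as name(argument=value, ...) on one line, values as JSON. move_arm: Moves the arm, as the interface text tells. Its arguments: {"type":"object","properties":{"gripper":{"type":"array","items":{"type":"number"}},"linear":{"type":"array","items":{"type":"array","items":{"type":"number"}}},"rot":{"type":"array","items":{"type":"array","items":{"type":"number"}}},"squeeze":{"type":"number"}},"required":["gripper","linear","rot"]}

```bash
mkdir -p pics
python3 - <<'E'
from workcell import ctrl
import cv2,numpy as np
s=ctrl.read_state();print(s, ctrl.tip_reach)
for n in["scene","top"]:
    m=ctrl.camera_model(n);p,d=ctrl.snapshot(n)
    np.savez(f"{n}0.npz",p=p,d=d);print(n,m)
    cv2.imwrite(f"pics/{n}0.png",p[:,:,::-1])
E
```

```text
{'time': 0.0, 'joint_positions': array([-1.22371678,  0.60010711, -0.00253477,  1.60012133,  0.001788  ,
        0.94289749, -0.07979759]), 'qd': array([-0.00105376, -0.00114874,  0.00082234,  0.00089582,  0.00141809,
        0.00079087,  0.0001139 ]), 'effort': array([-4.19263179e-04, -7.65098262e+01,  1.49697416e+00, -2.52359730e+01,
       -5.25197620e-02,  1.67908327e-02,  1.77819757e-04]), 'ee_pos': array([0.29794922, 0.66042895, 0.22577615]), 'tcp_rot': array([-6.60589744e-01, -3.07116259e+00,  2.38672688e-03]), 'wrist_force': array([-0.06004136, -0.55180686, -1.16542516]), 'torque': array([ 0.02525692, -0.0280268 , -0.0579528 ]), 'grip_width': 0.09316773183879412} 0.008
scene {'fx': 389.35237464276935, 'fy': 389.35237464276935, 'cx': 248.95920038788353, 'cy': 192.52502858165178, 'dist': array([-0.01279383,  0.        ,  0.        ,  0.        ,  0.        ]), 'cam_to_world': array([[-0.32802742,  0.63822177, -0.69647037,  1.24107981],
       [ 0.9446542 ,  0.22562748, -0.23816105,  0.36412533],
       [ 0.00514329, -0.73604702, -0.67691088,  0.88282464],
       [ 0.        ,  0.        ,  0.        ,  1.        ]])}
top {'fx': 362.40437269572107, 'fy': 362.40437269572107, 'cx': 256.0836541814736, 'cy': 198.47870057597007, 'dist': array([-0.01489929,  0.        ,  0.        ,  0.        ,  0.        ]), 'cam_to_world': array([[ 0.02279264, -0.98409755,  0.17616046,  0.29066289],
       [-0.99955175, -0.01901053,  0.02312777,  0.10527478],
       [-0.01941108, -0.17660864, -0.98408973,  1.10304155],
       [ 0.        ,  0.        ,  0.        ,  1.        ]])}
```

View pics/scene0.png

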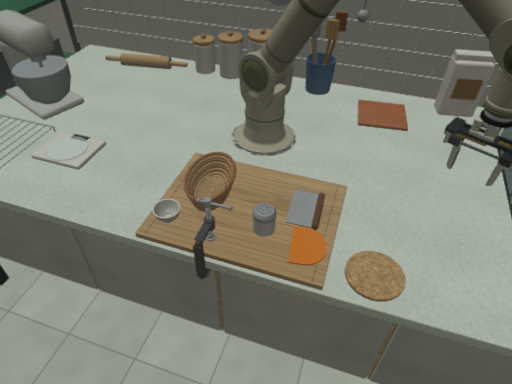

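View pics/top0.png

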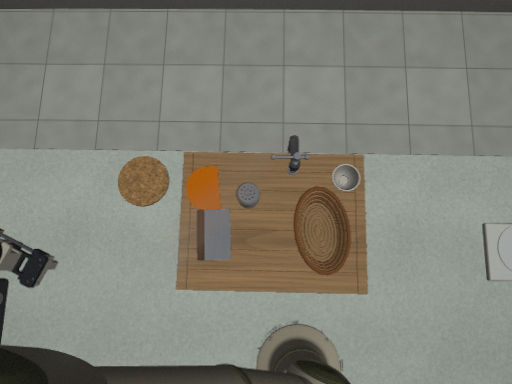

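The scene view shows the clamp at about (208,220) with its T-bar running to (230,207). In the top view the bar lies near row 156, columns 272–308. I'll zoom in on both.

Run:
```python
import cv2,numpy as np
a=np.load("scene0.npz");b=np.load("top0.npz")
A=cv2.resize(a['p'][185:285,150:270],None,fx=6,fy=6,interpolation=2)[:,:,::-1]
B=cv2.resize(b['p'][125:195,250:330],None,fx=8,fy=8,interpolation=2)[:,:,::-1]
cv2.imwrite("pics/sz.png",A);cv2.imwrite("pics/tz.png",B)
np.set_printoptions(linewidth=250,precision=3)
print(b['d'][148:166,266:314:2])
```

```text
[[1.934 1.937 1.918 1.921 1.931 1.919 1.93  1.93  1.93  1.93  1.933 1.172 1.134 1.045 1.05  1.046 1.047 1.932 1.927 1.929 1.928 1.92  1.93  1.936]
 [1.929 1.928 1.927 1.93  1.929 1.933 1.924 1.931 1.926 1.927 1.935 1.18  1.138 1.048 1.047 1.048 1.049 1.918 1.929 1.931 1.924 1.919 1.93  1.929]
 [1.926 1.933 1.929 1.917 1.931 1.932 1.919 1.923 1.931 1.932 1.922 1.19  1.135 1.048 1.046 1.045 1.047 1.932 1.925 1.922 1.922 1.925 1.934 1.922]
 [1.929 1.921 1.937 1.931 1.939 1.931 1.929 1.928 1.928 0.    1.934 1.922 1.14  1.048 1.046 1.047 1.044 1.922 1.919 1.926 1.927 1.934 1.926 1.925]
 [1.146 1.147 1.15  1.151 1.153 1.149 1.15  1.147 1.153 1.147 1.924 1.936 1.15  1.045 1.047 1.045 0.965 1.928 1.918 1.924 1.931 1.924 1.924 1.917]
 [1.131 1.127 1.125 1.127 1.128 1.126 0.    1.129 1.129 1.145 1.148 1.149 1.149 1.043 1.042 0.963 0.963 0.964 1.147 1.145 1.142 1.141 1.148 1.145]
 [1.128 1.126 1.125 1.125 1.124 1.125 1.128 1.125 1.123 1.124 1.123 1.125 1.123 1.044 0.963 0.965 0.963 0.963 1.124 1.129 1.124 1.124 1.122 1.128]
 [1.123 1.129 1.125 0.97  0.969 1.125 1.125 1.12  1.127 1.125 1.128 1.1
[... 846 characters left out ...]
21 1.123 1.116 1.117 1.125 1.117 1.124 1.123 1.033 0.999 0.982 0.983 1.121 1.124 1.119 1.124 1.118 1.119 1.121]
 [1.124 1.123 1.123 1.121 1.122 1.122 1.121 1.123 1.121 1.117 1.12  1.121 1.034 1.034 1.007 1.003 1.035 1.035 1.122 1.123 1.122 1.12  1.12  1.121]
 [1.123 1.12  1.121 1.12  1.119 1.118 1.12  1.121 1.119 1.118 1.125 1.125 1.035 1.032 1.019 1.012 1.03  1.033 1.122 1.118 1.116 1.122 1.117 1.116]
 [1.121 1.124 1.12  1.121 1.125 1.12  1.121 1.123 1.122 1.117 1.123 1.121 1.036 1.031 1.025 1.023 1.031 1.037 1.117 1.117 1.113 1.118 1.119 1.112]
 [1.119 1.118 1.122 1.12  1.12  1.119 1.118 1.121 1.122 1.121 1.119 1.117 1.032 1.036 1.033 1.028 1.033 1.047 0.    1.119 1.117 1.121 1.118 1.115]]
```

View pics/sz.png

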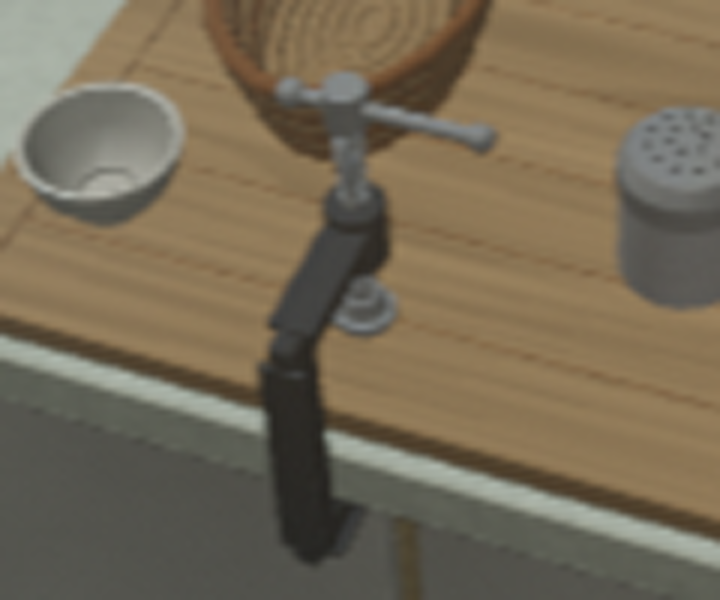

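View pics/tz.png

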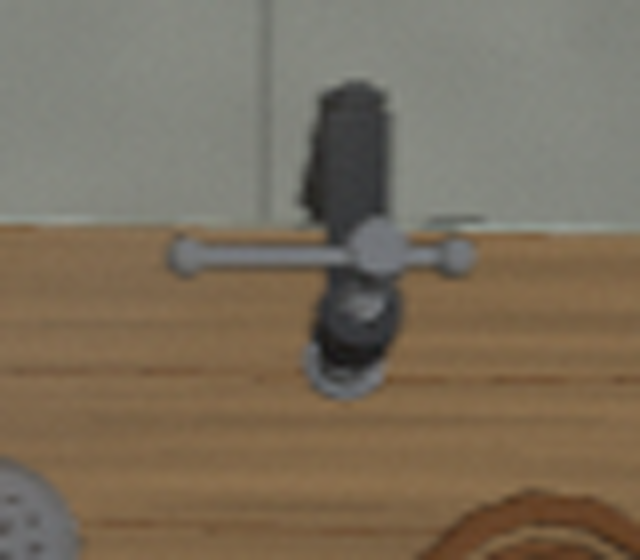

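```bash
cat > h.py <<'E'
import cv2,numpy as np
from workcell import ctrl
def ray(n,u,v,z,m=None):
    m=m or ctrl.camera_model(n);K=np.array([[m['fx'],0,m['cx']],[0,m['fy'],m['cy']],[0,0,1]])
    x,y=cv2.undistortPoints(np.array([[[u,v]]],float),K,m['dist'])[0,0]
    T=m['cam_to_world'];d=T[:3,:3]@[x,y,1];o=T[:3,3];return o+d*(z-o[2])/d[2]
def cloud(n,d,m=None):
    m=m or ctrl.camera_model(n);K=np.array([[m['fx'],0,m['cx']],[0,m['fy'],m['cy']],[0,0,1]])
    v,u=np.mgrid[:384,:512];uv=np.stack([u,v],-1).reshape(-1,1,2).astype(float)
    xy=cv2.undistortPoints(uv,K,m['dist']).reshape(384,512,2)
    P=np.dstack([xy*d[...,None],d]);T=m['cam_to_world'];return P@T[:3,:3].T+T[:3,3]
E
python3 - <<'E'
from h import *
np.set_printoptions(precision=4,suppress=True)
print("top long",ray("top",273.1,157.1,.163),"head top",ray("top",297.25,155.9,.175),"short",ray("top",307.1,157.2,.163))
print("scene long",ray("scene",150+482/6,185+137/6,.163),"head top",ray("scene",150+345/6,185+84/6,.175),"short",ray("scene",150+290/6,185+92/6,.163))
for n in["top","scene"]:
    d=np.load(n+"0.npz")['d'];C=cloud(n,d)
    M=(C[...,2]>.15)&(C[...,2]<.2)&(C[...,0]>.6)&(d>0)&(abs(C[...,1])<.2)
    P=C[M];print(n,M.sum(),P.min(0),P.max(0),np.percentile(P[:,2],[5,25,50,75,95]))
    t=P[P[:,2]>.169];print('headtop',len(t),t.mean(0),np.median(t[:,2]))
E
```

```text
top long [0.5728 0.0842 0.163 ] head top [0.5736 0.0205 0.175 ] short [ 0.5741 -0.007   0.163 ]
scene long [0.5727 0.0843 0.163 ] head top [0.5731 0.0203 0.175 ] short [ 0.5746 -0.0065  0.163 ]Traceback (most recent call last):
  File "<stdin>", line 8, in <module>
    return umr_minimum(a, axis, None, out, keepdims, initial, where)
ValueError: zero-size array to reduction operation minimum which has no identity
```

Run:
```python
from h import *
np.set_printoptions(precision=4,suppress=True)
for n in["top","scene"]:
    d=np.load(n+"0.npz")['d'];C=cloud(n,d);ok=d>0
    hx,hy=.5735,.0204
    r=np.hypot(C[...,0]-hx,C[...,1]-hy);Z=C[...,2]
    def rep(l,M):
        P=C[M];print(n,l,len(P),P.mean(0),'med %.4f sd %.4f'%(np.median(P[:,2]),P[:,2].std()))
    rep('headtop',ok&(r<.0075)&(Z>.16)&(Z<.19))
    rep('boss',ok&(r<.016)&(Z>.097)&(Z<.111))
    rep('arm',ok&(C[...,0]>hx+.02)&(C[...,0]<hx+.085)&(abs(C[...,1]-hy)<.012)&(Z>.09)&(Z<.105))
    rep('board',ok&(C[...,0]<hx+.02)&(C[...,0]>hx-.06)&(abs(C[...,1]-hy)<.06)&(Z>.01)&(Z<.03))
    dd=C[...,0]-hx
    for l,a,b in(('longbar',.016,.054),('shortbar',-.019,-.013)):
        M=ok&(abs(dd)<.003)&(C[...,1]-hy>a)&(C[...,1]-hy<b)&(Z>.15)&(Z<.18);rep(l,M)
```

```text
top headtop 24 [0.5734 0.0207 0.1734] med 0.1736 sd 0.0029
top boss 64 [0.571  0.0213 0.1021] med 0.1018 sd 0.0030
top arm 128 [0.6296 0.022  0.0954] med 0.0953 sd 0.0018
top board 908 [0.551  0.0205 0.0186] med 0.0185 sd 0.0024
top longbar 41 [0.5731 0.0561 0.1648] med 0.1645 sd 0.0028
top shortbar 7 [0.5738 0.005  0.1653] med 0.1658 sd 0.0025
scene headtop 17 [0.574  0.0201 0.1769] med 0.1770 sd 0.0010
scene boss 52 [0.579  0.0228 0.1042] med 0.1046 sd 0.0028
scene arm 157 [0.6272 0.0205 0.0974] med 0.0977 sd 0.0018
scene board 532 [0.5545 0.0355 0.021 ] med 0.0208 sd 0.0019
scene longbar 17 [0.5748 0.0565 0.168 ] med 0.1684 sd 0.0019
scene shortbar 2 [0.5756 0.0036 0.1683] med 0.1683 sd 0.0001
```

Two views agree: the head is at (0.5735, 0.0204), the long ball is due +y of it at (0.573, 0.084), and the screw is backed off about 5±1 rad. I'll approach with the gripper shut.

>>> move_arm(gripper=[-1,-1,-1,-1,-1,-1,-1,-1], linear=[[-0.1,-0.1,0],[-0.24,-0.24,0],[-0.38,-0.37,0],[-0.52,-0.51,0],[-0.66,-0.65,0],[-0.8,-0.78,0],[-0.9,-0.88,0],[-0.95,-0.94,0]], rot=[[0,0,0],[0,0,0],[0,0,0],[0,0,0],[0,0,0],[0,0,0],[0,0,0],[0,0,0]], squeeze=5)

```text
time: 1.1
ee_pos: [0.3563, 0.5101, 0.2267]
tcp_rot: [0.662, 3.071, 0.0]
wrist_force: [-0.4, -0.3, -0.6]
grip_width: 0.0173
```

>>> move_arm(gripper=[-1,-1,-1,-1,-1,-1,-1,-1], linear=[[-0.12,-0.12,0],[-0.24,-0.24,0],[-0.38,-0.37,0],[-0.52,-0.51,0],[-0.66,-0.65,0],[-0.8,-0.78,0],[-0.9,-0.88,0],[-0.95,-0.94,0]], rot=[[0,0,0],[0,0,0],[0,0,0],[0,0,0],[0,0,0],[0,0,0],[0,0,0],[0,0,0]])

```text
time: 2.1
ee_pos: [0.4138, 0.3604, 0.2267]
tcp_rot: [0.662, 3.071, 0.0]
wrist_force: [-0.3, 0.6, -1.0]
grip_width: 0.0005
```

>>> move_arm(gripper=[-1,-1,-1,-1,-1,-1,-1,-1], linear=[[-0.12,-0.12,0],[-0.24,-0.24,0],[-0.38,-0.37,0],[-0.52,-0.51,0],[-0.66,-0.65,0],[-0.8,-0.78,0],[-0.9,-0.88,0],[-0.95,-0.94,0]], rot=[[0,0,0.1],[0,0,0.25],[0,0,0.4],[0,0,0.55],[0,0,0.7],[0,0,0.8],[0,0,0.9],[0,0,0.96]])

```text
time: 3.1
ee_pos: [0.4711, 0.2108, 0.2266]
tcp_rot: [1.75, 2.609, 0.0]
wrist_force: [0.0, 0.7, -0.3]
grip_width: 0.0004
```

```bash
cat >> h.py <<'E'
from scipy.spatial.transform import Rotation as Ro
def st():
    s=ctrl.read_state();R=Ro.from_rotvec(s['tcp_rot']).as_matrix()
    print('t %.2f'%s['time'],'p',s['ee_pos'].round(4),'yaw_y %.2f'%np.degrees(np.arctan2(R[1,1],R[0,1])),'z',R[:,2].round(3),'F',s['wrist_force'].round(2),'w',round(s['grip_width'],4),'q',s['joint_positions'].round(2))
    return s,R
E
python3 -c "
from h import *
s,R=st();print(R.T@(np.array([.53,.062,.2258])-s['ee_pos'])/.12)"
```

```text
t 3.10 p [0.4711 0.2108 0.2266] yaw_y 22.28 z [ 0. -0. -1.] F [ 0.03  0.67 -0.25] w 0.0004 q [-0.7   0.36  0.22  2.08 -0.12  0.71 -0.01]
[-1.33322911 -0.01617747  0.00719265]
```

>>> move_arm(gripper=[-1,-1,-1,-1,-1,-1,-1,-1], linear=[[-0.12,0,0],[-0.26,0,0],[-0.4,0,0],[-0.54,0,0],[-0.68,0,0],[-0.82,-0.01,0],[-0.93,-0.01,0],[-1,-0.01,0]], rot=[[0,0,0.05],[0,0,0.12],[0,0,0.2],[0,0,0.28],[0,0,0.36],[0,0,0.42],[0,0,0.47],[0,0,0.495]])

```text
time: 4.1
ee_pos: [0.5159, 0.0996, 0.2266]
tcp_rot: [2.219, 2.224, -0.0]
wrist_force: [0.2, -1.0, -0.5]
grip_width: 0.0003
```

```bash
python3 -c "
from h import *
s,R=st();print(R.T@(np.array([.53,.062,.150])-s['ee_pos'])/.12)
m=ctrl.camera_model('wrist');p,d=ctrl.snapshot('wrist');np.savez('w1.npz',p=p,d=d,T=m['cam_to_world'])
cv2.imwrite('pics/w1.png',p[:,:,::-1]);print(m)"
```

```text
t 4.10 p [0.5159 0.0996 0.2266] yaw_y 0.12 z [ 0. -0. -1.] F [ 0.18 -0.96 -0.46] w 0.0003 q [-0.55  0.37  0.34  2.07 -0.18  0.73 -0.09]
[-0.31371355  0.11685726  0.63847221]
{'fx': 302.4109295335708, 'fy': 302.4109295335708, 'cx': 254.56212015994066, 'cy': 193.58956381265287, 'dist': array([-0.0779804,  0.       ,  0.       ,  0.       ,  0.       ]), 'cam_to_world': array([[ 9.99998764e-01,  1.56358231e-03,  1.66747847e-04,
         5.15660350e-01],
       [ 1.55022333e-03, -9.62539668e-01, -2.71136469e-01,
         1.73024989e-01],
       [-2.63442767e-04,  2.71136392e-01, -9.62540902e-01,
         3.85632602e-01],
       [ 0.00000000e+00,  0.00000000e+00,  0.00000000e+00,
         1.00000000e+00]])}
```

View pics/w1.png

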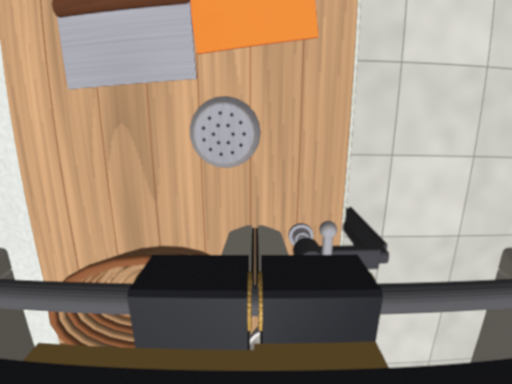

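The wrist view shows the ball at (327,231) and the pad at (300,235), with the shut fingers at columns 222–288. The board-side gap is clear, so I'll lower the fingers behind the bar.

>>> move_arm(gripper=[-1,-1,-1,-1,-1,-1,-1,-1], linear=[[-0.05,0.02,0.05],[-0.12,0.04,0.14],[-0.18,0.06,0.24],[-0.24,0.08,0.35],[-0.28,0.1,0.46],[-0.31,0.12,0.55],[-0.31,0.12,0.62],[-0.31,0.12,0.64]], rot=[[0,0,0],[0,0,0],[0,0,0],[0,0,0],[0,0,0],[0,0,0],[0,0,0],[0,0,0]])

```text
time: 5.15
ee_pos: [0.5299, 0.0634, 0.1492]
tcp_rot: [-2.216, -2.226, 0.001]
wrist_force: [0.1, -1.0, 0.3]
grip_width: 0.0007
```

```bash
cat >> h.py <<'E'
AX=np.array([.5735,.0204])
def tgt(phi,r=.042,g=.0,ht=.0175,hw=.0075):
    # bar angle phi(rad): finger centre behind the bar; finger half sizes ht along world x, hw along world y
    u=np.array([np.cos(phi),np.sin(phi)]);c=np.array([np.sin(phi),-np.cos(phi)]) # cw direction
    h=ht*abs(c[0])+hw*abs(c[1])+.004+g
    return AX+r*u-c*h
def plan(p0,phis,r=.042):
    # rows in fractions; tool x=+y world, tool y=+x world
    for f in phis:
        d=(tgt(np.radians(f),r)-p0)/.12
        print(f,'[%.2f, %.2f, 0]'%(d[1],d[0]))
E
python3 -c "
from h import *
s,R=st();plan(s['ee_pos'][:2],[90,84,78,72,66,60,54,48])"
```

```text
t 5.15 p [0.5299 0.0634 0.1492] yaw_y 0.25 z [-0.001 -0.    -1.   ] F [ 0.08 -1.    0.29] w 0.0007 q [-0.42  0.49  0.28  2.12 -0.25  0.56  0.04]
90 [-0.01, 0.18, 0]
84 [0.01, 0.22, 0]
78 [0.02, 0.25, 0]
72 [0.03, 0.29, 0]
66 [0.04, 0.33, 0]
60 [0.04, 0.37, 0]
54 [0.03, 0.42, 0]
48 [0.02, 0.46, 0]
```

>>> move_arm(gripper=[-1,-1,-1,-1,-1,-1,-1,-1], linear=[[0,0.1,0],[0,0.18,0],[0.02,0.25,0],[0.03,0.29,0],[0.04,0.33,0],[0.04,0.37,0],[0.03,0.42,0],[0.02,0.46,0]], rot=[[0,0,0],[0,0,0],[0,0,0],[0,0,0],[0,0,0],[0,0,0],[0,0,0],[0,0,0]])

```text
time: 6.15
ee_pos: [0.5858, 0.0659, 0.1499]
tcp_rot: [2.217, 2.226, 0.0]
wrist_force: [-1.4, 0.3, -0.1]
grip_width: 0.0004
```

```bash
python3 -c "
from h import *
s,R=st();plan(s['ee_pos'][:2],[44,38,32,26,20,14,8,2])
for n in ['scene','top']:
  p,d=ctrl.snapshot(n);np.savez(n+'2.npz',p=p,d=d)
  q=p[185:285,150:270] if n=='scene' else p[125:195,250:330]
  cv2.imwrite('pics/%s2.png'%n,cv2.resize(q,None,fx=6,fy=6,interpolation=2)[:,:,::-1])"
```

```text
t 6.15 p [0.5858 0.0659 0.1499] yaw_y 0.25 z [ 0.  0. -1.] F [-1.4   0.32 -0.06] w 0.0004 q [-0.4   0.55  0.28  2.   -0.25  0.63  0.05]
44 [-0.01, 0.02, 0]
38 [-0.03, 0.07, 0]
32 [-0.06, 0.11, 0]
26 [-0.09, 0.15, 0]
20 [-0.13, 0.18, 0]
14 [-0.17, 0.21, 0]
8 [-0.22, 0.23, 0]
2 [-0.27, 0.24, 0]
```

View pics/scene2.png

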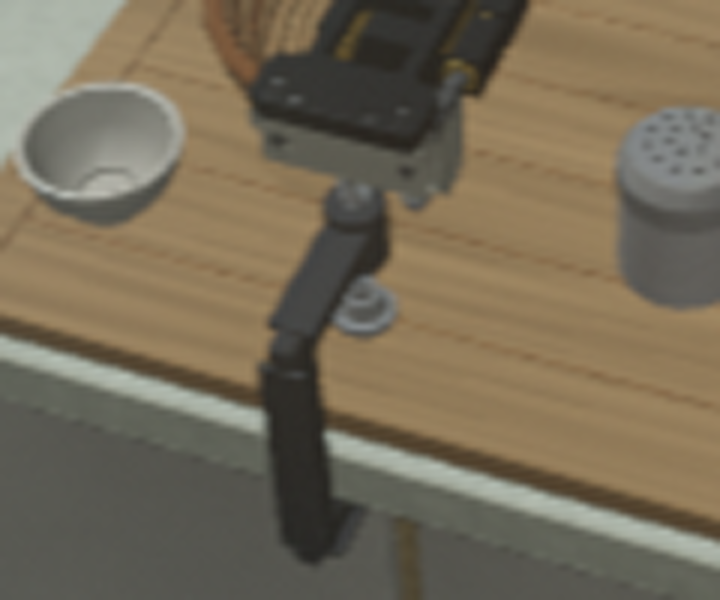

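View pics/top2.png

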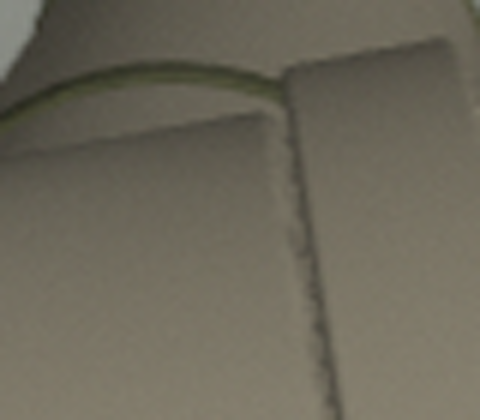

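The gripper hides the bar in both views, but the wrist force of about 1.4 N along −x fits a finger pushing it. Continuing round.

>>> move_arm(gripper=[-1,-1,-1,-1,-1,-1,-1,-1], linear=[[-0.01,0.02,0],[-0.03,0.07,0],[-0.06,0.11,0],[-0.09,0.15,0],[-0.13,0.18,0],[-0.17,0.21,0],[-0.22,0.23,0],[-0.27,0.24,0]], rot=[[0,0,0],[0,0,0],[0,0,0],[0,0,0],[0,0,0],[0,0,0],[0,0,0],[0,0,0]])

```text
time: 7.25
ee_pos: [0.6144, 0.0333, 0.1498]
tcp_rot: [2.217, 2.226, 0.0]
wrist_force: [-0.6, 2.3, -0.1]
grip_width: 0.0006
```

```bash
python3 -c "
from h import *
s,R=st();plan(s['ee_pos'][:2],range(-4,-53,-6))
p,d=ctrl.snapshot('wrist');cv2.imwrite('pics/w3.png',p[:,:,::-1])"
```

```text
t 7.25 p [0.6144 0.0333 0.1498] yaw_y 0.24 z [ 0.  0. -1.] F [-0.63  2.26 -0.1 ] w 0.0006 q [-0.33  0.57  0.28  1.94 -0.25  0.66  0.1 ]
-4 [-0.03, 0.02, 0]
-10 [-0.05, 0.02, 0]
-16 [-0.08, 0.03, 0]
-22 [-0.10, 0.04, 0]
-28 [-0.13, 0.04, 0]
-34 [-0.16, 0.04, 0]
-40 [-0.20, 0.04, 0]
-46 [-0.23, 0.03, 0]
-52 [-0.27, 0.02, 0]
```

View pics/w3.png

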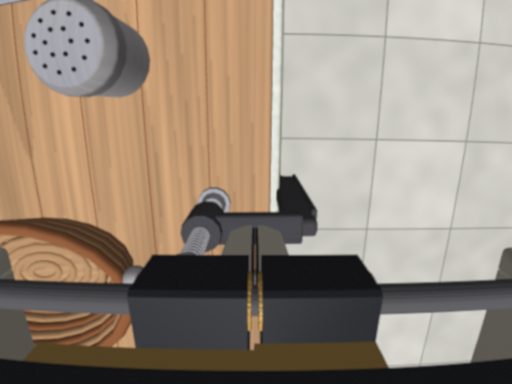

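The short-arm ball is at (132,275), so the long arm now points +x and the bar is following. I'll use the wrist depth from w1 to refine the starting height, since that costs no time.

Run:
```python
from h import *
w=np.load('w1.npz');m=ctrl.camera_model('wrist');m['cam_to_world']=w['T'];d=w['d']
C=cloud('wrist',d,m);ok=d>0
X,Y,Z=C[...,0]-AX[0],C[...,1]-AX[1],C[...,2]
np.set_printoptions(precision=4,suppress=True)
def rep(l,M):
    P=C[M];print(l,len(P), P.mean(0) if len(P) else '', np.percentile(P[:,2],[5,50,90,97]) if len(P) else '',P[:,2].std() if len(P) else '')
rep('board',ok&(abs(X+.03)<.04)&(abs(Y-.1)<.04)&(Z>.01)&(Z<.03))
rep('arm',ok&(X>.02)&(X<.085)&(abs(Y)<.011)&(Z>.09)&(Z<.105))
rep('boss',ok&(np.hypot(X,Y)<.016)&(Z>.1)&(Z<.112))
rep('ball',ok&(abs(X)<.009)&(abs(Y-.064)<.009)&(Z>.14)&(Z<.18))
rep('bar',ok&(abs(X)<.003)&(Y>.02)&(Y<.054)&(Z>.14)&(Z<.18))
# row profile across the bar
rows=[(v,d[v,318:338]) for v in (226,230,234,238,242,246,250)]
for v,r in rows: print(v,r, Z[v,318:338])
```

```text
board 3822 [0.5474 0.1191 0.021 ] [0.0197 0.021  0.0219 0.0224] 0.0007653773129867468
arm 595 [0.6352 0.0233 0.0973] [0.0949 0.0976 0.0986 0.0991] 0.0013484799846857779
boss 96 [0.5738 0.031  0.1035] [0.1003 0.104  0.1052 0.1056] 0.0016107515337189559
ball 254 [0.5725 0.0835 0.169 ] [0.1651 0.1694 0.1716 0.1724] 0.002213273763000766
bar 116 [0.5731 0.0679 0.1682] [0.1667 0.1683 0.1692 0.1695] 0.0008761103284289717
226 [0.3899 0.3908 0.2357 0.2349 0.2352 0.2336 0.233  0.2336 0.231  0.2299
 0.2312 0.2311 0.2314 0.231  0.2322 0.2317 0.2316 0.232  0.2338 0.3918] [0.0217 0.0209 0.1657 0.1664 0.1661 0.1676 0.1681 0.1675 0.17   0.1711
 0.1699 0.1699 0.1697 0.17   0.1689 0.1694 0.1695 0.1691 0.1674 0.0199]
230 [0.3913 0.3923 0.2353 0.2343 0.2335 0.2318 0.2319 0.2317 0.2309 0.2312
 0.2304 0.2297 0.2301 0.2304 0.2311 0.2295 0.2312 0.2314 0.2342 0.3911] [0.0218 0.0208 0.1668 0.1678 0.1685 0.1701 0.17   0.1702 0.1709 0.1707
 0.1714 0.1721 0.1717 0.1714 0.1708 0.1723 0.1707 0.1705 0.1678 0.022 ]
234 [0.3924 0.3934 0.3943 0.2374 0.2351 0.2338 0.2334 0.2335 0.232  0.2307
 0.2317 0.2298 0.2315 0.231
[... 645 characters left out ...]
0.0212 0.0205 0.1667 0.1656 0.1668 0.1674 0.1683
 0.1688 0.1685 0.1692 0.1683 0.0222 0.0212 0.0223 0.022  0.0234 0.0204]
246 [0.3291 0.3364 0.3376 0.3369 0.2414 0.2396 0.2378 0.2376 0.2389 0.2371
 0.2376 0.2373 0.2375 0.2387 0.3359 0.3376 0.3365 0.336  0.3368 0.337 ] [0.0844 0.0778 0.0766 0.0772 0.1647 0.1664 0.1679 0.1682 0.167  0.1686
 0.1682 0.1684 0.1683 0.1672 0.0782 0.0767 0.0777 0.0781 0.0774 0.0772]
250 [0.3145 0.3158 0.3178 0.3171 0.2412 0.24   0.2381 0.2378 0.238  0.2371
 0.2381 0.2387 0.2394 0.2414 0.3167 0.3181 0.3168 0.3173 0.3176 0.3161] [0.0989 0.0977 0.0959 0.0965 0.1658 0.1668 0.1686 0.1689 0.1687 0.1695
 0.1686 0.168  0.1674 0.1656 0.0969 0.0957 0.0968 0.0964 0.0961 0.0975]
```

Corrected bar height is about 163.9 mm, so the start was about 6.1 rad and the stop is expected near φ ≈ −260°±35°. Continuing briskly until −180°.

>>> move_arm(gripper=[-1,-1,-1,-1,-1,-1,-1,-1], linear=[[-0.04,0.02,0],[-0.07,0.03,0],[-0.1,0.04,0],[-0.13,0.04,0],[-0.16,0.04,0],[-0.2,0.04,0],[-0.23,0.03,0],[-0.27,0.02,0]], rot=[[0,0,0],[0,0,0],[0,0,0],[0,0,0],[0,0,0],[0,0,0],[0,0,0],[0,0,0]])

```text
time: 8.3
ee_pos: [0.6169, 0.001, 0.1499]
tcp_rot: [2.216, 2.226, 0.0]
wrist_force: [0.7, 1.1, -0.2]
grip_width: 0.0
```

```bash
python3 -c "
from h import *
s,R=st();plan(s['ee_pos'][:2],range(-58,-107,-6))"
```

```text
t 8.30 p [0.6169 0.001  0.1499] yaw_y 0.25 z [ 0. -0. -1.] F [ 0.68  1.11 -0.19] w 0.0 q [-0.28  0.58  0.27  1.94 -0.24  0.66  0.15]
-58 [-0.03, -0.01, 0]
-64 [-0.07, -0.04, 0]
-70 [-0.10, -0.06, 0]
-76 [-0.13, -0.09, 0]
-82 [-0.16, -0.13, 0]
-88 [-0.18, -0.17, 0]
-94 [-0.20, -0.20, 0]
-100 [-0.22, -0.24, 0]
-106 [-0.23, -0.27, 0]
```

>>> move_arm(gripper=[-1,-1,-1,-1,-1,-1,-1,-1], linear=[[-0.04,-0.02,0],[-0.08,-0.05,0],[-0.12,-0.08,0],[-0.15,-0.11,0],[-0.18,-0.15,0],[-0.2,-0.19,0],[-0.22,-0.23,0],[-0.23,-0.27,0]], rot=[[0,0,0],[0,0,0],[0,0,0],[0,0,0],[0,0,0],[0,0,0],[0,0,0],[0,0,0]])

```text
time: 9.3
ee_pos: [0.5844, -0.0266, 0.1499]
tcp_rot: [2.217, 2.226, 0.0]
wrist_force: [1.5, 0.5, -0.3]
grip_width: 0.0003
```

```bash
python3 -c "
from h import *
s,R=st();plan(s['ee_pos'][:2],range(-112,-161,-6))"
```

```text
t 9.30 p [ 0.5844 -0.0266  0.1499] yaw_y 0.24 z [ 0. -0. -1.] F [ 1.48  0.5  -0.29] w 0.0003 q [-0.24  0.54  0.27  2.01 -0.24  0.62  0.2 ]
-112 [-0.00, -0.04, 0]
-118 [-0.01, -0.09, 0]
-124 [-0.00, -0.13, 0]
-130 [0.00, -0.17, 0]
-136 [0.02, -0.22, 0]
-142 [0.04, -0.26, 0]
-148 [0.07, -0.30, 0]
-154 [0.10, -0.34, 0]
-160 [0.14, -0.37, 0]
```

>>> move_arm(gripper=[-1,-1,-1,-1,-1,-1,-1,-1], linear=[[0,-0.04,0],[-0.01,-0.09,0],[0,-0.13,0],[0,-0.17,0],[0.02,-0.22,0],[0.04,-0.26,0],[0.07,-0.3,0],[0.1,-0.34,0]], rot=[[0,0,0],[0,0,0],[0,0,0],[0,0,0],[0,0,0],[0,0,0],[0,0,0],[0,0,0]])

```text
time: 10.3
ee_pos: [0.5434, -0.0144, 0.1498]
tcp_rot: [2.217, 2.226, -0.0]
wrist_force: [1.5, -0.3, -0.7]
grip_width: 0.0004
```

```bash
python3 -c "
from h import *
s,R=st();plan(s['ee_pos'][:2],range(-158,-199,-4))
p,d=ctrl.snapshot('wrist');cv2.imwrite('pics/w4.png',p[:,:,::-1])"
```

```text
t 10.30 p [ 0.5434 -0.0144  0.1498] yaw_y 0.25 z [-0. -0. -1.] F [ 1.52 -0.27 -0.71] w 0.0004 q [-0.27  0.5   0.27  2.1  -0.24  0.57  0.18]
-158 [0.02, -0.02, 0]
-162 [0.05, -0.04, 0]
-166 [0.08, -0.06, 0]
-170 [0.11, -0.07, 0]
-174 [0.14, -0.09, 0]
-178 [0.18, -0.10, 0]
-182 [0.20, -0.10, 0]
-186 [0.22, -0.11, 0]
-190 [0.23, -0.11, 0]
-194 [0.25, -0.12, 0]
-198 [0.27, -0.12, 0]
```

View pics/w4.png

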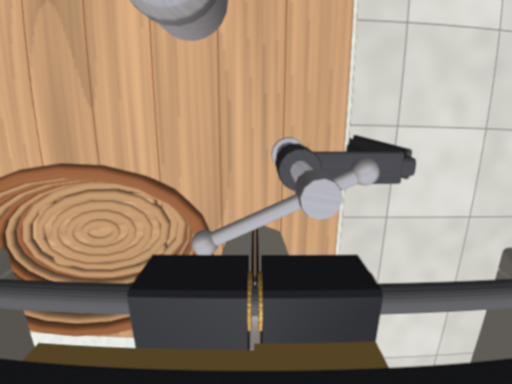

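The wrist view now shows the bar clearly: long ball (204,243), head (320,198), short ball (367,173). That puts the bar at about −157°, as planned. Continuing.

>>> move_arm(gripper=[-1,-1,-1,-1,-1,-1,-1,-1], linear=[[0.03,-0.02,0],[0.06,-0.05,0],[0.1,-0.07,0],[0.14,-0.09,0],[0.18,-0.1,0],[0.21,-0.11,0],[0.24,-0.12,0],[0.26,-0.12,0]], rot=[[0,0,0],[0,0,0],[0,0,0],[0,0,0],[0,0,0],[0,0,0],[0,0,0],[0,0,0]])

```text
time: 11.35
ee_pos: [0.5291, 0.0166, 0.1498]
tcp_rot: [2.217, 2.226, -0.0]
wrist_force: [0.7, -1.7, 0.3]
grip_width: 0.0005
```

```bash
python3 -c "
from h import *
s,R=st();plan(s['ee_pos'][:2],range(-196,-240,-3))
m=ctrl.camera_model('wrist');p,d=ctrl.snapshot('wrist');np.savez('w5.npz',p=p,d=d,T=m['cam_to_world']);cv2.imwrite('pics/w5.png',p[:,:,::-1])"
```

```text
t 11.35 p [0.5291 0.0166 0.1498] yaw_y 0.24 z [-0. -0. -1.] F [ 0.72 -1.73  0.31] w 0.0005 q [-0.33  0.49  0.27  2.13 -0.24  0.55  0.12]
-196 [-0.00, -0.00, 0]
-199 [0.01, -0.01, 0]
-202 [0.03, -0.01, 0]
-205 [0.04, -0.01, 0]
-208 [0.06, -0.01, 0]
-211 [0.07, -0.01, 0]
-214 [0.09, -0.01, 0]
-217 [0.11, -0.01, 0]
-220 [0.12, -0.01, 0]
-223 [0.14, -0.01, 0]
-226 [0.16, -0.00, 0]
-229 [0.17, 0.00, 0]
-232 [0.19, 0.01, 0]
-235 [0.21, 0.02, 0]
-238 [0.23, 0.02, 0]
```

View pics/w5.png

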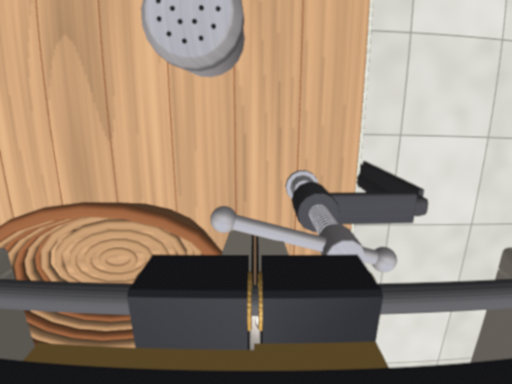

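```bash
cat >> h.py <<'E'
def hgt(f,phi):
    w=np.load(f);m=ctrl.camera_model('wrist');m['cam_to_world']=w['T'];d=w['d']
    C=cloud('wrist',d,m);ok=d>0;u=np.array([np.cos(phi),np.sin(phi)])
    q=C[...,:2]-AX;a=q@u;b=q@np.array([-u[1],u[0]]);Z=C[...,2]
    M=ok&(a>-.035)&(a<.072)&(abs(b)<.012)&(Z>.15)&(Z<.185)&((a>.016)|(a<-.016))
    P=np.c_[a[M],b[M],Z[M]];k=(P[:,0]>.018)&(P[:,0]<.055)
    print('axis line fit (slope,offset)',np.polyfit(P[k,0],P[k,1],1),'a range',P[:,0].min(),P[:,0].max())
    bb=P[k,1]-np.median(P[k,1]);print('bar crest',np.mean(P[k,2][abs(bb)<.0015]),np.std(P[k,2][abs(bb)<.0015]),k.sum())
    X,Y=q[...,0],q[...,1];A=ok&(X>.025)&(X<.08)&(abs(Y)<.009)&(Z>.09)&(Z<.105);print('arm',np.median(Z[A]),A.sum())
    B=ok&(X<-.0)&(X>-.12)&(Y>.04)&(Y<.12)&(Z>.01)&(Z<.03);print('board',np.median(Z[B]),B.sum())
E
python3 -c "
from h import *
hgt('w1.npz',np.radians(90));hgt('w5.npz',np.radians(-194.5))"
```

```text
axis line fit (slope,offset) [-0.03846589  0.00244903] a range 0.04002065682159786 0.06856368922263882
bar crest 0.16842127147350425 0.0007520485218264057 157
arm 0.09785228234243848 405
board 0.0209924715186883 4858
axis line fit (slope,offset) [ 0.19484549 -0.00379489] a range -0.032914430543141 0.06946089906072073
bar crest 0.16890788874623403 0.005248806091276551 2153
arm 0.09796285519051345 1581
board 0.02095243145707182 10448
```

Run:
```python
from h import *
for f,(u,v),(hw) in (('w1.npz',(327,231),3),('w5.npz',(223,218),4),('w5.npz',(385,260),4)):
    w=np.load(f);m=ctrl.camera_model('wrist');m['cam_to_world']=w['T'];C=cloud('wrist',w['d'],m)
    Z=C[v-14:v+15,u-14:u+15];M=(Z[...,2]>.15)&(Z[...,2]<.18);P=Z[M]
    # sphere fit r=7mm
    from scipy.optimize import least_squares
    c0=P.mean(0)-[0,0,.004]
    r=least_squares(lambda c:np.linalg.norm(P-c,axis=1)-.007,c0,loss='soft_l1',f_scale=.0007)
    print(f,len(P),r.x,'rms',np.sqrt(np.mean(r.fun**2)))
```

```text
w1.npz 325 [0.57373471 0.0810805  0.1651957 ] rms 0.001548148805168251
w5.npz 622 [0.51290715 0.03475089 0.16157436] rms 0.0015359596089903654
w5.npz 544 [0.5989481  0.01152317 0.16146992] rms 0.0008175068266808002
```

The ball height puts the remaining turn at about 0.9 rad (±0.8). I'll use short steps from here and watch the force.

>>> move_arm(gripper=[-1,-1,-1,-1,-1,-1,-1,-1], linear=[[0.01,-0.01,0],[0.02,-0.01,0],[0.025,-0.01,0],[0.03,-0.01,0],[0.035,-0.01,0],[0.04,-0.01,0],[0.045,-0.01,0],[0.05,-0.01,0]], rot=[[0,0,0],[0,0,0],[0,0,0],[0,0,0],[0,0,0],[0,0,0],[0,0,0],[0,0,0]])

```text
time: 12.4
ee_pos: [0.5279, 0.0225, 0.1498]
tcp_rot: [-2.217, -2.226, 0.0]
wrist_force: [0.1, -2.2, 0.1]
grip_width: 0.0007
```

>>> move_arm(gripper=[-1,-1,-1,-1,-1,-1,-1,-1], linear=[[0.005,0,0],[0.01,0,0],[0.015,0,0],[0.02,0,0],[0.025,0,0],[0.03,0,0],[0.035,0,0],[0.04,0,0]], rot=[[0,0,0],[0,0,0],[0,0,0],[0,0,0],[0,0,0],[0,0,0],[0,0,0],[0,0,0]])

```text
time: 13.4
ee_pos: [0.5279, 0.0273, 0.1498]
tcp_rot: [2.217, 2.226, 0.0]
wrist_force: [0.3, -1.6, 0.1]
grip_width: 0.0002
```

```bash
python3 -c "
from h import *
s,R=st();plan(s['ee_pos'][:2],range(-211,-270,-3))"
```

```text
t 13.40 p [0.5279 0.0273 0.1498] yaw_y 0.24 z [ 0. -0. -1.] F [ 0.32 -1.59  0.15] w 0.0002 q [-0.35  0.49  0.27  2.13 -0.25  0.55  0.1 ]
-211 [-0.02, -0.00, 0]
-214 [-0.00, -0.00, 0]
-217 [0.02, -0.00, 0]
-220 [0.03, -0.00, 0]
-223 [0.05, 0.00, 0]
-226 [0.07, 0.01, 0]
-229 [0.09, 0.01, 0]
-232 [0.10, 0.02, 0]
-235 [0.12, 0.02, 0]
-238 [0.14, 0.03, 0]
-241 [0.16, 0.04, 0]
-244 [0.17, 0.05, 0]
-247 [0.19, 0.07, 0]
-250 [0.21, 0.08, 0]
-253 [0.22, 0.09, 0]
-256 [0.24, 0.11, 0]
-259 [0.25, 0.13, 0]
-262 [0.26, 0.15, 0]
-265 [0.27, 0.17, 0]
-268 [0.29, 0.19, 0]
```

>>> move_arm(gripper=[-1,-1,-1,-1,-1,-1,-1,-1], linear=[[0.007,0,0],[0.014,0,0],[0.021,0,0],[0.028,0,0],[0.035,0,0],[0.04,0,0],[0.045,0,0],[0.05,0,0]], rot=[[0,0,0],[0,0,0],[0,0,0],[0,0,0],[0,0,0],[0,0,0],[0,0,0],[0,0,0]])

```text
time: 14.4
ee_pos: [0.5278, 0.0333, 0.1498]
tcp_rot: [-2.217, -2.226, 0.0]
wrist_force: [-0.1, -2.4, -0.1]
grip_width: 0.0006
```

>>> move_arm(gripper=[-1,-1,-1,-1,-1,-1,-1,-1], linear=[[0.006,0,0],[0.012,0,0],[0.018,0.01,0],[0.024,0.01,0],[0.03,0.01,0],[0.036,0.015,0],[0.042,0.018,0],[0.048,0.02,0]], rot=[[0,0,0],[0,0,0],[0,0,0],[0,0,0],[0,0,0],[0,0,0],[0,0,0],[0,0,0]])

```text
time: 15.4
ee_pos: [0.5303, 0.0391, 0.1498]
tcp_rot: [2.217, 2.226, 0.0]
wrist_force: [0.0, -1.7, 0.4]
grip_width: 0.0006
```

```bash
python3 -c "
from h import *
s,R=st();plan(s['ee_pos'][:2],range(-229,-280,-3))
m=ctrl.camera_model('wrist');p,d=ctrl.snapshot('wrist');np.savez('w6.npz',p=p,d=d,T=m['cam_to_world']);cv2.imwrite('pics/w6.png',p[:,:,::-1])"
```

```text
t 15.40 p [0.5303 0.0391 0.1498] yaw_y 0.24 z [ 0. -0. -1.] F [ 0.03 -1.67  0.36] w 0.0006 q [-0.38  0.49  0.28  2.13 -0.25  0.55  0.08]
-229 [-0.01, -0.01, 0]
-232 [0.01, -0.00, 0]
-235 [0.02, 0.00, 0]
-238 [0.04, 0.01, 0]
-241 [0.06, 0.02, 0]
-244 [0.07, 0.03, 0]
-247 [0.09, 0.05, 0]
-250 [0.11, 0.06, 0]
-253 [0.12, 0.07, 0]
-256 [0.14, 0.09, 0]
-259 [0.15, 0.11, 0]
-262 [0.17, 0.13, 0]
-265 [0.18, 0.15, 0]
-268 [0.19, 0.17, 0]
-271 [0.20, 0.19, 0]
-274 [0.21, 0.20, 0]
-277 [0.21, 0.22, 0]
```

View pics/w6.png

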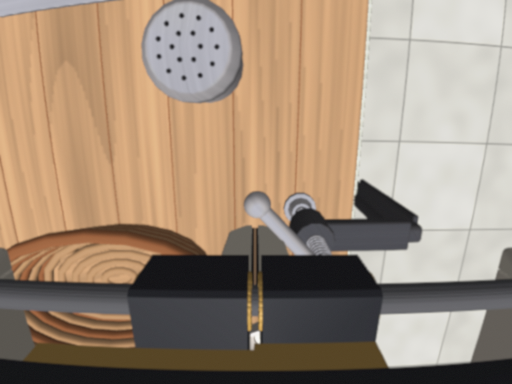

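The ball is at (257,204) and the bar is at about −225°, still turning freely. Continuing.

>>> move_arm(gripper=[-1,-1,-1,-1,-1,-1,-1,-1], linear=[[0.01,0,0],[0.015,0,0],[0.02,0,0],[0.028,0.005,0],[0.035,0.007,0],[0.042,0.01,0],[0.05,0.015,0],[0.06,0.02,0]], rot=[[0,0,0],[0,0,0],[0,0,0],[0,0,0],[0,0,0],[0,0,0],[0,0,0],[0,0,0]])

```text
time: 16.45
ee_pos: [0.5327, 0.0464, 0.1498]
tcp_rot: [2.217, 2.226, 0.0]
wrist_force: [-0.4, -1.8, -0.5]
grip_width: 0.0005
```

>>> move_arm(gripper=[-1,-1,-1,-1,-1,-1,-1,-1], linear=[[0.006,0.005,0],[0.012,0.01,0],[0.018,0.015,0],[0.024,0.02,0],[0.03,0.025,0],[0.036,0.03,0],[0.042,0.035,0],[0.05,0.04,0]], rot=[[0,0,0],[0,0,0],[0,0,0],[0,0,0],[0,0,0],[0,0,0],[0,0,0],[0,0,0]])

```text
time: 17.45
ee_pos: [0.5374, 0.0523, 0.1498]
tcp_rot: [-2.217, -2.226, 0.0]
wrist_force: [-0.4, -2.2, -0.3]
grip_width: 0.0005
```

```bash
python3 -c "
from h import *
s,R=st();plan(s['ee_pos'][:2],range(-247,-310,-3))
m=ctrl.camera_model('wrist');p,d=ctrl.snapshot('wrist');np.savez('w7.npz',p=p,d=d,T=m['cam_to_world']);cv2.imwrite('pics/w7.png',p[:,:,::-1])"
```

```text
t 17.45 p [0.5374 0.0523 0.1498] yaw_y 0.24 z [-0. -0. -1.] F [-0.39 -2.23 -0.34] w 0.0005 q [-0.4   0.5   0.28  2.11 -0.25  0.56  0.06]
-247 [-0.02, -0.01, 0]
-250 [-0.00, 0.00, 0]
-253 [0.01, 0.02, 0]
-256 [0.03, 0.03, 0]
-259 [0.04, 0.05, 0]
-262 [0.05, 0.07, 0]
-265 [0.07, 0.09, 0]
-268 [0.08, 0.11, 0]
-271 [0.09, 0.13, 0]
-274 [0.10, 0.14, 0]
-277 [0.10, 0.16, 0]
-280 [0.11, 0.18, 0]
-283 [0.12, 0.20, 0]
-286 [0.12, 0.21, 0]
-289 [0.13, 0.23, 0]
-292 [0.13, 0.25, 0]
-295 [0.13, 0.28, 0]
-298 [0.13, 0.30, 0]
-301 [0.13, 0.32, 0]
-304 [0.13, 0.34, 0]
-307 [0.13, 0.36, 0]
```

View pics/w7.png

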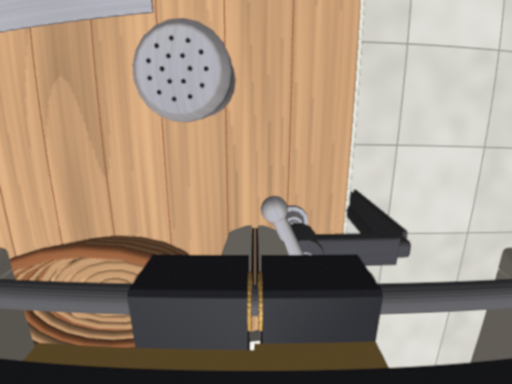

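```bash
cat >> h.py <<'E'
from scipy.optimize import least_squares
def ball(f,u,v):
    w=np.load(f);m=ctrl.camera_model('wrist');m['cam_to_world']=w['T'];C=cloud('wrist',w['d'],m)
    Z=C[v-14:v+12,u-14:u+15];P=Z[(Z[...,2]>.15)&(Z[...,2]<.18)]
    r=least_squares(lambda c:np.linalg.norm(P-c,axis=1)-.007,P.mean(0)-[0,0,.004],loss='soft_l1',f_scale=.0007)
    c=r.x;q=c[:2]-AX;r0=ray('wrist',u,v,.162,m)[:2]-AX
    print(f,c,'r',np.hypot(*q),'ang',np.degrees(np.arctan2(q[1],q[0])),'| by ray ang',np.degrees(np.arctan2(r0[1],r0[0])),np.hypot(*r0))
E
python3 -c "
from h import *
ball('w5.npz',223,218);ball('w6.npz',257,204);ball('w7.npz',273,209)"
```

```text
w5.npz [0.51286122 0.03480539 0.16162695] r 0.06232637130952856 ang 166.63649424299734 | by ray ang 166.09604366333286 0.06282379778667098
w6.npz [0.53125465 0.06521199 0.16122062] r 0.0615855858669398 ang 133.31128652552442 | by ray ang 133.02805864931605 0.06190167417091003
w7.npz [0.54705245 0.07596486 0.16099463] r 0.06153800926437187 ang 115.45334001025459 | by ray ang 115.77876662697453 0.061972811098243666
```

>>> move_arm(gripper=[-1,-1,-1,-1,-1,-1,-1,-1], linear=[[0.006,0.007,0],[0.012,0.014,0],[0.018,0.02,0],[0.024,0.027,0],[0.03,0.034,0],[0.034,0.04,0],[0.038,0.046,0],[0.042,0.052,0]], rot=[[0,0,0],[0,0,0],[0,0,0],[0,0,0],[0,0,0],[0,0,0],[0,0,0],[0,0,0]])

```text
time: 18.5
ee_pos: [0.542, 0.0563, 0.1494]
tcp_rot: [-2.217, -2.224, 0.005]
wrist_force: [-6.7, -6.6, -0.5]
grip_width: 0.0002
```

The wrist force has jumped to about 9.4 N, and the tool is lagging its command: that's the stop. Checking before I press further.

```bash
python3 -c "
from h import *
s,R=st()
m=ctrl.camera_model('wrist');p,d=ctrl.snapshot('wrist');np.savez('w8.npz',p=p,d=d,T=m['cam_to_world']);cv2.imwrite('pics/w8.png',p[:,:,::-1]);st()"
```

```text
t 18.50 p [0.542  0.0563 0.1494] yaw_y 0.20 z [-0.003 -0.001 -1.   ] F [-6.73 -6.65 -0.5 ] w 0.0002 q [-0.4   0.51  0.28  2.1  -0.25  0.57  0.06]
t 18.55 p [0.5421 0.0564 0.1494] yaw_y 0.20 z [-0.003 -0.001 -1.   ] F [-5.96 -6.14 -0.37] w 0.0005 q [-0.4   0.51  0.28  2.1  -0.25  0.57  0.06]
```

View pics/w8.png

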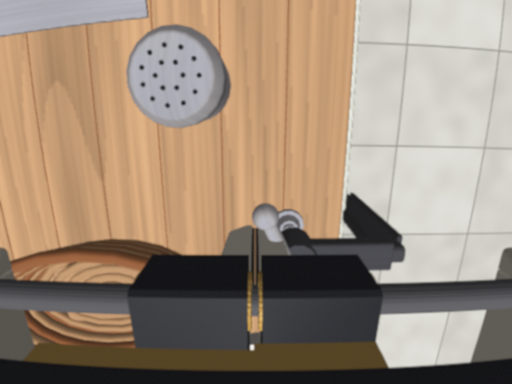

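```bash
python3 -c "
from h import *
ball('w8.npz',265,218)"
```

```text
w8.npz [0.547352   0.07603251 0.16105639] r 0.061471082816074454 ang 115.17413199730021 | by ray ang 115.51035645817457 0.06105869154708055
```

>>> move_arm(gripper=[-1,-1,-1,-1,-1,-1,-1,-1], linear=[[0,0.002,0],[0,0.004,0],[0,0.006,0],[0,0.008,0],[0,0.008,0],[0,0.008,0],[0,0.008,0],[0,0.008,0]], rot=[[0,0,0],[0,0,0],[0,0,0],[0,0,0],[0,0,0],[0,0,0],[0,0,0],[0,0,0]])

```text
time: 19.55
ee_pos: [0.5426, 0.0563, 0.1494]
tcp_rot: [-2.216, -2.224, 0.005]
wrist_force: [-5.4, -5.4, 0.5]
grip_width: 0.0001
```

```bash
python3 -c "
from h import *
st()
m=ctrl.camera_model('wrist');p,d=ctrl.snapshot('wrist');np.savez('w9.npz',p=p,d=d,T=m['cam_to_world']);cv2.imwrite('pics/w9.png',p[:,:,::-1])
ball('w9.npz',265,218)"
```

```text
t 19.55 p [0.5426 0.0563 0.1494] yaw_y 0.20 z [-0.004 -0.001 -1.   ] F [-5.45 -5.42  0.51] w 0.0001 q [-0.4   0.51  0.28  2.09 -0.25  0.58  0.06]
w9.npz [0.54736239 0.07599436 0.16099961] r 0.061432141589831527 ang 115.18049525271604 | by ray ang 114.99990898817978 0.06078427887219264
```

Something doesn't add up. The ball has stayed at about 115° since w7, but the tool has since moved about 6 mm further, and the force has settled at (−5.4, −5.4). I'll compare the finger pictures.

```bash
python3 -c "
import cv2,numpy as np
L=[cv2.resize(np.load(f'w{i}.npz')['p'][180:280,190:330],None,fx=2.8,fy=2.8,interpolation=2)[:,:,::-1] for i in (6,7,8,9)]
cv2.imwrite('pics/cmp.png',np.vstack([np.hstack(L[:2]),np.hstack(L[2:])]))"
```

```text
(no output)
```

View pics/cmp.png

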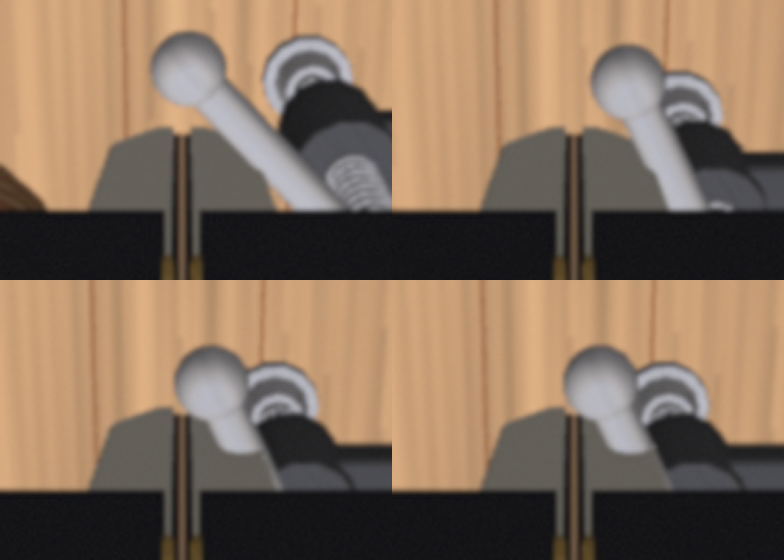

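The seam hasn't moved in the hand, yet the finger corner now overlaps the bar in the picture. A corner contact like this makes for a poor press. I'll back off, turn the tool 25° so the finger's back face is flat to the bar, and press again.

>>> move_arm(gripper=[-1,-1,-1,-1,-1,-1,-1,-1], linear=[[-0.03,-0.05,0],[-0.06,-0.1,0],[-0.1,-0.14,0],[-0.13,-0.165,0.02],[-0.13,-0.165,0.05],[-0.13,-0.165,0.05],[-0.13,-0.165,0.05],[-0.13,-0.165,0.05]], rot=[[0,0,0],[0,0,0],[0,0,-0.1],[0,0,-0.25],[0,0,-0.4],[0,0,-0.5],[0,0,-0.555],[0,0,-0.555]], squeeze=20)

```text
time: 20.6
ee_pos: [0.5252, 0.042, 0.144]
tcp_rot: [1.683, 2.652, 0.001]
wrist_force: [-0.0, 0.4, -0.8]
grip_width: 0.0004
```

```bash
python3 -c "
from h import *
s,R=st()
m=ctrl.camera_model('wrist');p,d=ctrl.snapshot('wrist');np.savez('w10.npz',p=p,d=d,T=m['cam_to_world']);cv2.imwrite('pics/w10.png',p[:,:,::-1])
q=s['ee_pos'][:2]-AX;f=np.radians(115);print('u',q@[np.cos(f),np.sin(f)],'n',q@[np.sin(f),-np.cos(f)])"
```

```text
t 20.60 p [0.5252 0.042  0.144 ] yaw_y 25.20 z [ 0.001  0.    -1.   ] F [-0.04  0.44 -0.76] w 0.0004 q [-0.29  0.49  0.14  2.14 -0.13  0.53  0.39]
u 0.0399498860895466 n -0.034620107185626664
```

View pics/w10.png

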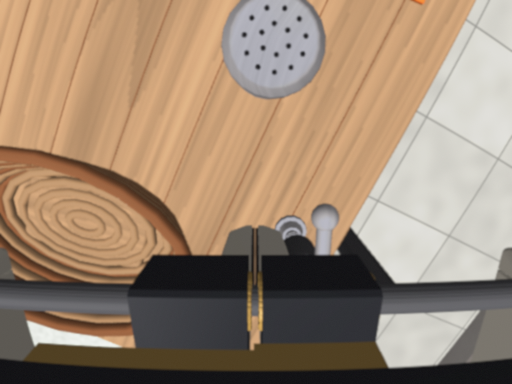

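The finger face is now parallel to the bar, and the ball is at (325,216). Pressing along the tool's y axis.

>>> move_arm(gripper=[-1,-1,-1,-1,-1,-1,-1,-1], linear=[[0,0.04,0],[0,0.08,0],[0,0.1,0],[0,0.11,0],[0,0.12,0],[0,0.13,0],[0,0.135,0],[0,0.14,0]], rot=[[0,0,0],[0,0,0],[0,0,0],[0,0,0],[0,0,0],[0,0,0],[0,0,0],[0,0,0]])

```text
time: 21.65
ee_pos: [0.5399, 0.0488, 0.1439]
tcp_rot: [-1.683, -2.653, 0.0]
wrist_force: [-0.1, -0.1, 0.4]
grip_width: 0.0003
```

```bash
cat >> h.py <<'E'
def chk(k,f=115):
    s,R=st()
    m=ctrl.camera_model('wrist');p,d=ctrl.snapshot('wrist');np.savez(f'w{k}.npz',p=p,d=d,T=m['cam_to_world']);cv2.imwrite(f'pics/w{k}.png',cv2.resize(p[180:280,190:390],None,fx=3.5,fy=3.5,interpolation=2)[:,:,::-1])
    q=s['ee_pos'][:2]-AX;f=np.radians(f);n=np.array([np.sin(f),-np.cos(f)]);u=np.array([np.cos(f),np.sin(f)]);print('u',q@u,'n',q@n,'Fn',s['wrist_force'][:2]@n,'Fu',s['wrist_force'][:2]@u)
E
python3 -c "
from h import *
chk(11)"
```

```text
t 21.65 p [0.5399 0.0488 0.1439] yaw_y 25.22 z [-0. -0. -1.] F [-0.14 -0.05  0.44] w 0.0003 q [-0.3   0.5   0.14  2.1  -0.13  0.55  0.38]
u 0.03993814391763589 n -0.018413891856875895 Fn -0.1520395227946664 Fu 0.013860875931140786
```

View pics/w11.png

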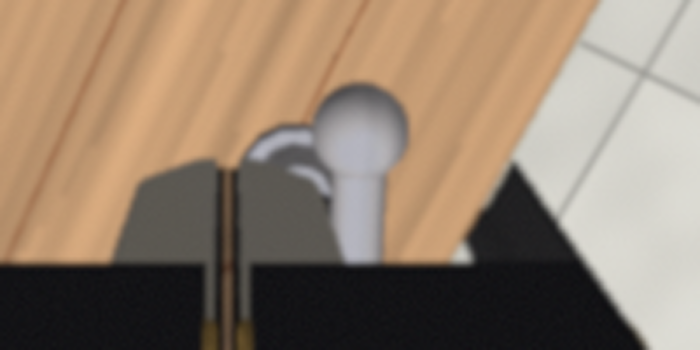

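>>> move_arm(gripper=[-1,-1,-1,-1,-1,-1,-1,-1], linear=[[0,0.004,0],[0,0.008,0],[0,0.012,0],[0,0.016,0],[0,0.02,0],[0,0.022,0],[0,0.024,0],[0,0.025,0]], rot=[[0,0,0],[0,0,0],[0,0,0],[0,0,0],[0,0,0],[0,0,0],[0,0,0],[0,0,0]])

```text
time: 22.7
ee_pos: [0.5425, 0.0501, 0.1438]
tcp_rot: [-1.683, -2.653, 0.0]
wrist_force: [-4.0, -1.1, 2.8]
grip_width: 0.0009
```

```bash
python3 -c "
from h import *
chk(12)"
```

```text
t 22.70 p [0.5425 0.0501 0.1438] yaw_y 25.22 z [-0. -0. -1.] F [-4.02 -1.09  2.76] w 0.0009 q [-0.3   0.5   0.15  2.1  -0.13  0.55  0.38]
u 0.04000060657251994 n -0.015542399392521788 Fn -4.103868576475135 Fu 0.7103908547677555
```

View pics/w12.png

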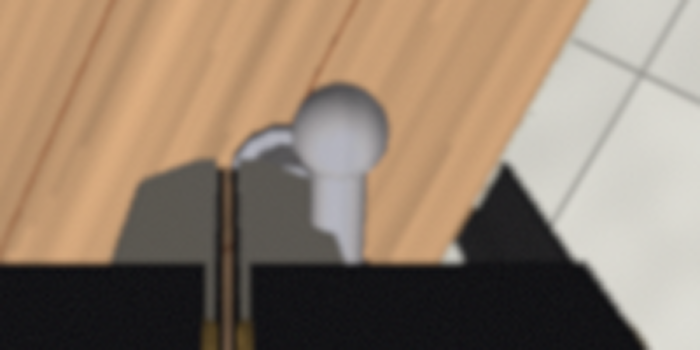

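The normal force is 4.1 N and the bar is still at 115°. One more small push will confirm the firm stop.

>>> move_arm(gripper=[-1,-1,-1,-1,-1,-1,-1,-1], linear=[[0,0.003,0],[0,0.006,0],[0,0.009,0],[0,0.012,0],[0,0.012,0],[0,0.012,0],[0,0.012,0],[0,0.012,0]], rot=[[0,0,0],[0,0,0],[0,0,0],[0,0,0],[0,0,0],[0,0,0],[0,0,0],[0,0,0]])

```text
time: 23.75
ee_pos: [0.5437, 0.0506, 0.1438]
tcp_rot: [-1.683, -2.652, 0.001]
wrist_force: [-6.0, -1.4, 3.7]
grip_width: 0.0005
```

```bash
python3 -c "
from h import *
chk(13);ball('w13.npz',190+325//4+6,218);ball('w10.npz',325,216)"
```

```text
t 23.75 p [0.5437 0.0506 0.1438] yaw_y 25.21 z [-0.001 -0.    -1.   ] F [-5.96 -1.44  3.66] w 0.0005 q [-0.3   0.5   0.15  2.09 -0.13  0.55  0.38]
u 0.03996629370565224 n -0.014280166798895088 Fn -6.010904983442794 Fu 1.212077663485486
w13.npz [0.54721119 0.07611703 0.16100745] r 0.06160753653004942 ang 115.25921321481093 | by ray ang 118.8084018180178 0.06157935911964941
w10.npz [0.54721853 0.07597366 0.16095207] r 0.06147477047718745 ang 115.3100495240186 | by ray ang 115.52467501085117 0.062387823749329135
```

View pics/w13.png

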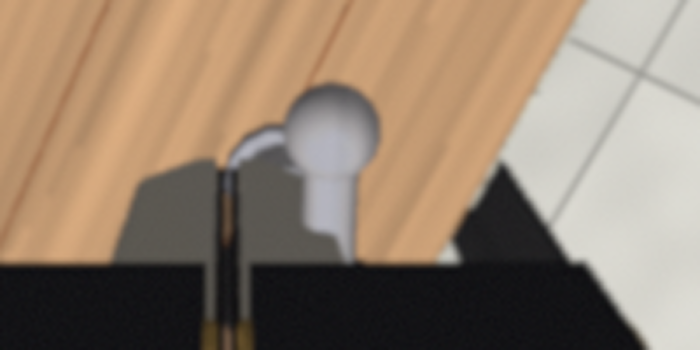

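The bar angle hasn't changed (115.3°) at 6 N, and the ball height is about 160 mm after the bias correction. The pad is landed and finger-tight, so I'll come away: back first, then up.

>>> move_arm(gripper=[-1,-1,-1,-1,-1,-1,-1,-1], linear=[[0,-0.04,0],[0,-0.1,0],[0,-0.18,0],[0,-0.22,-0.1],[0,-0.25,-0.3],[0,-0.25,-0.5],[0,-0.25,-0.7],[0,-0.25,-0.8]], rot=[[0,0,0],[0,0,0],[0,0,0],[0,0,0],[0,0,0],[0,0,0],[0,0,0],[0,0,0]])

```text
time: 24.8
ee_pos: [0.5174, 0.0379, 0.2417]
tcp_rot: [1.682, 2.651, 0.003]
wrist_force: [-0.3, -0.1, -0.2]
grip_width: 0.0005
```

>>> move_arm(gripper=[-1,-1,-1,-1,-1,-1,-1,-1], linear=[[0.1,-0.05,0],[0.25,-0.1,0],[0.4,-0.15,0],[0.55,-0.2,0],[0.7,-0.25,0],[0.85,-0.3,0],[0.95,-0.35,0],[1,-0.4,0]], rot=[[0,0,0],[0,0,0],[0,0,0],[0,0,0],[0,0,0],[0,0,0],[0,0,0],[0,0,0]])

```text
time: 25.8
ee_pos: [0.4212, 0.1267, 0.2395]
tcp_rot: [-1.681, -2.653, 0.001]
wrist_force: [0.8, -0.7, -1.0]
grip_width: 0.0003
```

```bash
python3 -c "
from h import *
st()
p,d=ctrl.snapshot('scene');cv2.imwrite('pics/sF.png',p[:,:,::-1])
a=np.load('scene0.npz')['p'];q=cv2.absdiff(a,p);cv2.imwrite('pics/sD.png',np.minimum(q.astype(int)*3,255).astype(np.uint8))"
```

```text
t 25.80 p [0.4212 0.1267 0.2395] yaw_y 25.29 z [-0.001 -0.    -1.   ] F [ 0.81 -0.7  -1.02] w 0.0003 q [-0.55  0.24  0.16  2.22 -0.06  0.69  0.09]
```

View pics/sF.png

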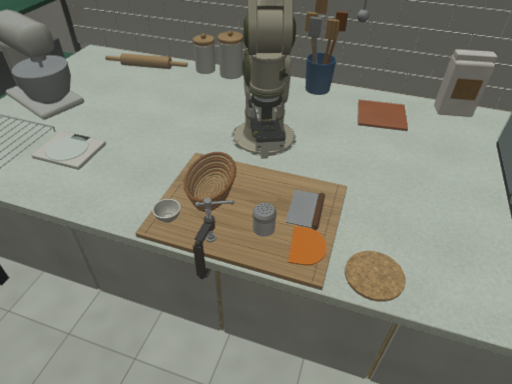

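View pics/sD.png

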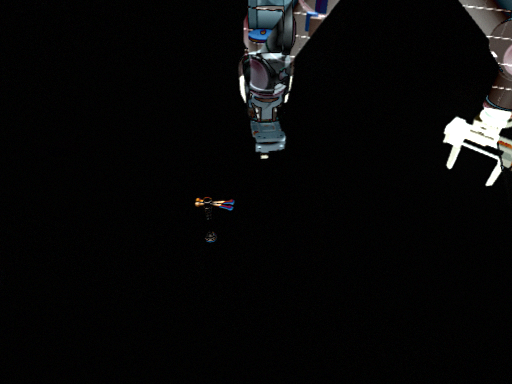

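The difference picture shows changes only at the bar (about 215,203), the pad (210,238) and the arm itself. Nothing else on the worktop has moved, so I'm handing in.

```bash
python3 -c "
from workcell import ctrl
print(ctrl.hand_in())"
```

```text
the job is handed in; nothing more can be done
None
```

The clamp's pad is down on the board and the T-bar is finger-tight. I pushed the bar about 335° clockwise with the shut fingertips, backed off, and handed the job in at about 26 s.

- **Stop:** the bar stayed at about 115° in the world frame while I raised the push from 4 N to 6 N and held it. The ball on its long arm measured about 160 mm above the worktop after bias correction, which is the tight height.
- **Turn:** 335° is about 5.85 rad, which fits the roughly 6.1 rad I estimated from the starting height.
- **Forces:** the highest wrist reading was about 9.5 N, taken at the end of each move call. Peaks in between were not seen.
- **Other things:** comparing before and after pictures from the scene camera, only the bar, screw, pad and robot had changed.

**What disagreed:** the first contact with the stop was on a finger corner. The tool moved about 6 mm further while the bar stayed still, and the force came in at an angle. I backed off, turned the tool 25° so the finger lay flat against the bar, and pressed again. The bar still overlapped the finger slightly in the pictures, but that second press gave the steady force readings above.

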